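Wipe the punchings off the clearing board with the scraper block

ROBOT

A 7-joint arm with a two-finger parallel gripper is mounted at the origin on a cart in front of the work surface, level with it; the furniture and walls round the work are solid. World frame = base frame: x ahead of the robot, y to its left, z up, the work surface at z = 0. Lengths are in m, angles in rad, forces in N, time in s.
With the tool pointing down it reaches from about 0.425 to 0.875 m from the base axis. Payload 4.7 kg.
Tool frame: the origin (TCP) lies at the very end of the fingers, on their centre line; the grasp point (between the pads) lies 19 mm behind it; z points along the fingers, y is the line along which they close (so a half turn about z gives the same grasp; the last joint's range is limited). The gripper opens to 85 mm and grips with 20 to 120 N. Pads are 22 mm wide; open, the fingers measure 114 mm over their backs; the gripper's body (76 mm by 85 mm) begins 54 mm behind the grasp point. The pads swing forward as they close: fully open they stand 13 mm farther back than shut.
Start: joints at [-1.233, 0.321, -0.07, 1.45, 0.023, 1.371, -0.057], TCP at [0.207, 0.616, 0.231] pointing down, gripper open.
Joint ranges: [-2.86, 2.86], [-0.3, 2.09], [-1.38, 1.24], [0.06, 2.45], [-1.56, 4.7], [0.09, 2.05], [-2.69, 2.69]. Speed limits (rad/s): [2.57, 2.57, 3.14, 3.14, 3.14, 3.14, 3.14].

INTERFACE

Orientations are given as a unit quaternion [x, y, z, w].
In Python, from cell import state, get_image, camera_model, close_job, boxes_of gives the robot as it stands.
- The arm moves only by the shell command python3 -m crank 'ROWS' [FORCE]. ROWS is JSON, a list of rows, each an object of numbers: "dx", "dy", "dz": the shift along the tool's x, y, z in m; "ax", "ay", "az": the turn, a rotation vector about the tool's x, y, z in rad; "grip": the opening, from -1 (shut) to 1 (fully open), so that 0 is half open. A call has exactly 10 rows; each row is the pose to reach, as a shift and turn from the pose commanded when the call began, along the tool's axes at that moment; what a row does not reach only later rows make up. A row lasts 1/12 s, in which the tool goes at most 41.7 mm and 7.16 degrees, less where a joint would pass 70% of its speed; a pose out of reach is approached as far as the arm can. A call with a gripper value outside its range is refused whole. The fingers move at their own pace and stop on an object; FORCE is the grip in N (left out, the last holds). Time passes only in rows, so rows that repeat a pose let the fingers close, or fill a call up. It gives the time, the measured TCP pose, the force, the opening and the grip force at its end, in the units of the state.
- state(): the state, without advancing time (a new reading comes with each control period).
- get_image(name): name is "scene" or "side" or "wrist"; returns (picture, depth): 400x640x3 uint8, blue, green, red; 400x640 float32, m along the optical axis (not along the pixel's ray), 0 where there is no reading.
- camera_model(name): a dict with "fov_y" (degrees; the focal length in pixels is half the picture's height over the tangent of half this angle, whatever the lens; pixels are square), "cx", "cy" (the principal point, pixels), "R" (3x3) and "t" (3): a world point X has camera coordinates R X + t. Camera axes: x right, y down, z forward; pixel columns grow to the right and rows downward; lengths in m; the calibration is good to about 2 mm. The wrist camera is an equidistant fisheye: a pixel r from the principal point sees the ray r / f radians off the axis. A picture is of the moment at which its call begins: read the wrist's pose just before it. camera_model takes no time and is no camera call; for the wrist camera it gives the pose at the moment of the call.
- close_job(): hands the job in; it is judged then, once.
Trained networks look in the newest picture that a camera, given by its name, has taken for a name from the list of things; names that differ only in an ending like _2 or _b are one class to them, and where a whole thing is asked for, a point or a joint stands for the part that bears it (a point fixed in the world has none). Each returns a list of dicts, best first, with "score" (0 to 1); they miss things now and then, are a little off and sometimes report something else, mostly with a low value. They report only what shows in the picture. A call takes as long as a camera call.
- boxes_of(label, camera): "bbox" ([centre column, centre row, width, height] in pixels, round what is visible of it).
The state is a dict: "time": time; "joint_pos": joint angles; "dq": joint speeds; "joint_efforts": joint torques, N m; "eef_pos": TCP position; "eef_rot": TCP orientation; "wrist_force": force on the tool from outside, world axes, zero at the start; "moment": the same for the moment, N m; "grip_width": opening from 0.0 (shut) to 1.0 (fully open); "gripper_force": force on a finger pad.
Only numpy, scipy, OpenCV 4.12 (cv2) and the standard library are available. Lean on these libraries where they do the work, as an engineer would, in place of code of your own. Each camera call takes 0.05 s, during which the arm holds its last target. There are 200 camera calls.

TASK

Take the scraper block from its rack and wipe all five punched slugs along the clearing board into its catch tray, starting behind them at the end away from the tray and keeping the blade's edge bearing lightly on the board, in the middle of its width, all the way to the tray end. Press gently, do not touch the slugs or the board with the gripper, and leave the spool, tin and tape where they stand. Then set the scraper back upright on its rack, the same way round or end for end, blade hanging in the slot.

Things in the scene. Friction and masses are not known exactly. Their poses are not given: they have to be found in the camera images.
- board_face (a point): centre of the wiped face of the clearing board (fixed, level; 130 mm wide along x, 220 mm long along y, grey face 40 mm above the table). x across, y along the board; the catch tray adjoins its -y end, the other end (+y) is open. Aluminium strips along both long sides stand 8 mm above the face; 116 mm clear between them. z up
- tray_floor (a point): centre of the floor of the catch tray (same fixed part, 14 mm above the table), 150 mm from board_face towards its -y; inside 116 mm across x and 81 mm along y, walls 46 mm above the table, open above; the board's end (at board_face y = -110 mm) is its fourth side. Axes as board_face
- scraper_mid (a point): centre of the scraper's wooden block, 90 (x) x 28 (y) x 50 mm (z). Grip its upper part across the 28 mm (along y). A steel blade, 100 mm long (x) and 4 mm thick, hangs centrally below it, edge down. See scraper for its setting
- rack_seat (a point): centre of the top of the fixed scraper rack, 44 mm above the table: two wooden rails along x (110 mm long, each 19 mm wide) with a 14 mm slot 28 mm deep between them on the line y = 0. The block stands on both rails, its length along the slot, blade hanging free in the slot; seated, scraper_mid is 25 mm above this point
- slug_a_mid (a point): loose hard-fibre punching ('slug'), dark wood-brown, disc of 22 mm, 7 mm thick, lying flat on the board; point at its centre, 3.5 mm up
- slug_b_mid (a point): loose hard-fibre punching ('slug'), dark wood-brown, disc of 24 mm, 7 mm thick, lying flat on the board; point at its centre, 3.5 mm up
- slug_c_mid (a point): loose hard-fibre punching ('slug'), dark wood-brown, disc of 20 mm, 7 mm thick, lying flat on the board; point at its centre, 3.5 mm up
- slug_d_mid (a point): loose hard-fibre punching ('slug'), dark wood-brown, rectangle 22 x 18 mm, 7 mm thick, lying flat on the board; point at its centre, 3.5 mm up
- slug_e_mid (a point): loose hard-fibre punching ('slug'), dark wood-brown, square 20 x 20 mm, 7 mm thick, lying flat on the board; point at its centre, 3.5 mm up
- scraper: the scraper, block and blade, about 0.27 kg; origin at the centre of the block's underside (25 mm below scraper_mid), same axes. The blade is clamped out anywhere from 6 to 18 mm below the underside, differing from time to time and not measured: feel for it. It stays as set unless pushed with far more than 40 N
- board: the whole fixed clearing board with tray; origin on the table under board_face
- spool: thread spool, 36 mm across, 45 mm high, stands beyond the board's +y end; origin under its centre; bystander
- tin: round tin, 62 mm across, 20 mm high, beyond the rack; origin under its centre; bystander
- tape: black roll of tape, 62 mm across, 19 mm high, on the left of the table; origin under its centre; bystander

How it is judged:
By the outcome, as a careful person would: the job done as asked, in the order asked, and still so for the second after the job is handed in, with the robot touching nothing.
It also fails if it takes over 61 s, if anything falls off the work surface, if the arm or the gripper's body presses on something with over 40 N, if the wrist force passes 120 N, or if a joint passes its speed limit or range.

## Working session

There is one attempt and no reset: what is moved stays moved. The work goes in short steps, Python scripts to look and compute and a shell command to move; the robot and the scene stay as the last step left them, time stands still between calls to the robot, and variables do not carry over. Pictures are saved under pics/ and viewed, at most 10 in all, crops included, and the job is handed in when it is done.

```bash
mkdir -p pics; ls; python3 - <<'E'
from cell import *
import cv2,numpy as np
s=state();print({k:np.round(v,3).tolist() for k,v in s.items()})
a,_=get_image("scene");b,_=get_image("side")
cv2.imwrite("pics/scene1.png",a);cv2.imwrite("pics/side1.png",b)
for c in("scene","side"):
  print(c,{k:np.round(v,3).tolist() for k,v in camera_model(c).items()})
  for l in("board","scraper","slug_a_mid","slug_d_mid","slug_e_mid","spool","tin","tape","rack_seat","board_face"):
    try: print(l,[(np.round(d["bbox"]).tolist(),round(d["score"],2)) for d in boxes_of(l,c)][:6])
    except Exception as e: print(l,e)
E
```

```text
pics
{'time': 0.0, 'joint_pos': [-1.233, 0.322, -0.07, 1.452, 0.023, 1.371, -0.057], 'dq': [-0.001, -0.0, 0.001, 0.003, 0.001, 0.002, 0.0], 'joint_efforts': [-0.0, -49.359, -0.383, -31.433, 0.013, 0.012, -0.0], 'eef_pos': [0.207, 0.616, 0.23], 'eef_rot': [0.161, 0.987, -0.001, -0.0], 'wrist_force': [0.08, 0.419, -0.033], 'moment': [-0.028, 0.001, 0.014], 'gripper_force': 0.0, 'grip_width': 0.998}
scene {'fov_y': 49.105, 'cx': 310.779, 'cy': 198.122, 'R': [[0.862, -0.508, -0.01], [-0.387, -0.645, -0.659], [0.328, 0.571, -0.752]], 't': [-0.369, 0.368, 0.834]}
board [([293.0, 220.0, 114.0, 110.0], 0.89)]
scraper [([389.0, 301.0, 42.0, 45.0], 0.62)]
slug_a_mid [([293.0, 221.0, 117.0, 114.0], 0.64), ([305.0, 208.0, 8.0, 9.0], 0.47)]
slug_d_mid []
slug_e_mid [([282.0, 215.0, 15.0, 11.0], 0.56)]
spool [([270.0, 161.0, 15.0, 18.0], 0.5)]
tin [([421.0, 283.0, 26.0, 28.0], 0.78)]
tape [([272.0, 160.0, 10.0, 15.0], 0.74), ([273.0, 135.0, 24.0, 21.0], 0.55)]
rack_seat [([383.0, 321.0, 65.0, 51.0], 0.61)]
board_face [([296.0, 221.0, 111.0, 118.0], 0.84)]
side {'fov_y': 51.019, 'cx': 319.978, 'cy': 202.924, 'R': [[0.919, -0.394, -0.01], [-0.244, -0.55, -0.799], [0.31, 0.736, -0.601]], 't': [-0.462, 0.283, 0.819]}
board [([288.0, 224.0, 89.0, 92.0], 0.92), ([361.0, 289.0, 48.0, 37.0], 0.41)]
scraper [([362.0, 289.0, 44.0, 37.0], 0.74)]
slug_a_mid [([298.0, 211.0, 8.0, 10.0], 0.51)]
slug_d_mid [([265.0, 199.0, 8.0, 5.0], 0.57)]
slug_e_mid [([282.0, 218.0, 6.0, 10.0], 0.5), ([289.0, 225.0, 96.0, 93.0], 0.2)]
spool [([278.0, 175.0, 10.0, 13.0], 0.44)]
tin [([397.0, 286.0, 24.0, 28.0], 0.58)]
tape [([285.0, 159.0, 16.0, 15.0], 0.77), ([358.0, 313.0, 66.0, 46.0], 0.3)]
rack_seat [([357.0, 312.0, 63.0, 44.0], 0.68)]
board_face [([288.0, 225.0, 92.0, 90.0], 0.66)]
```

```bash
python3 - <<'E'
import cv2
a=cv2.imread("pics/scene1.png")[120:360,220:460];b=cv2.imread("pics/side1.png")[140:350,210:440]
cv2.imwrite("pics/v1.png",cv2.resize(a,None,fx=2.5,fy=2.5,interpolation=cv2.INTER_CUBIC))
cv2.imwrite("pics/v2.png",cv2.resize(b,None,fx=2.8,fy=2.8,interpolation=cv2.INTER_CUBIC))
E
```

```text
(no output)
```

View pics/v1.png

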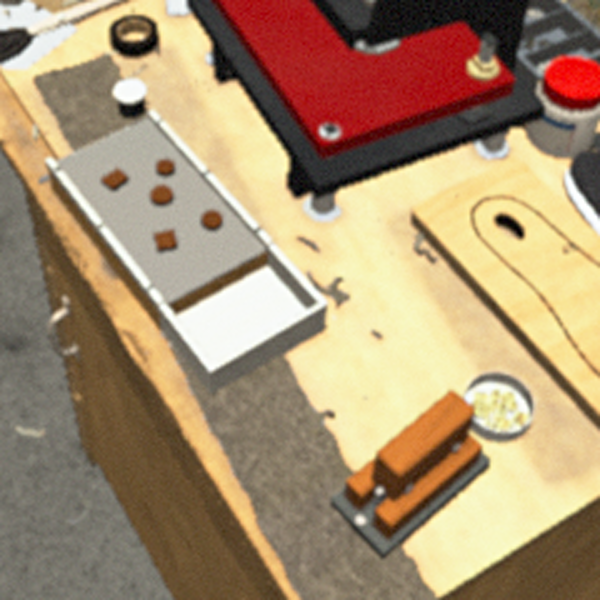

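View pics/v2.png

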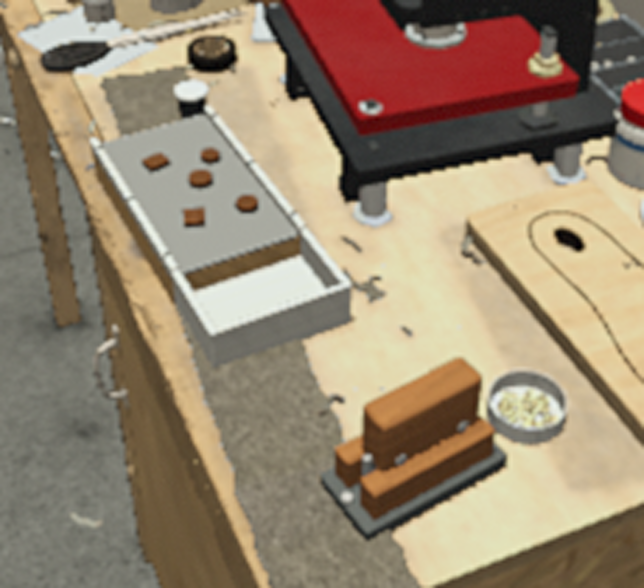

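```bash
cat >h.py <<'E'
from cell import *
import cv2,numpy as np
def cloud(c,fish=False):
    m=camera_model(c);im,d=get_image(c);f=200/np.tan(np.radians(m["fov_y"]/2))
    v,u=np.mgrid[:400,:640];x=(u-m["cx"]);y=(v-m["cy"])
    if fish:
        r=np.hypot(x,y)+1e-9;k=np.tan(np.minimum(r/f,1.4))/r
    else: k=1/f
    P=np.stack([x*k*d,y*k*d,d],-1)
    W=(P-m["t"])@np.array(m["R"])
    W[d==0]=np.nan
    return im,W
def proj(c,X,m=None):
    m=m or camera_model(c);f=200/np.tan(np.radians(m["fov_y"]/2))
    p=np.array(X)@np.array(m["R"]).T+m["t"]
    if c=="wrist":
        r=np.hypot(p[...,0],p[...,1])+1e-12;k=np.arctan2(r,p[...,2])/r*f
    else: k=f/p[...,2]
    return np.stack([p[...,0]*k+m["cx"],p[...,1]*k+m["cy"]],-1)
E
python3 - <<'E'
from h import *
print("slab rects")
for c in("scene","side"):
    im,W=cloud(c)
    v,u=np.mgrid[:400,:640]
    reg={"scene":((380,300),(293,220)),"side":((362,290),(289,225))}[c]
    def rect(msk,name):
        p=W[msk][:,:2].astype(np.float32)
        if len(p)<5: print(name,len(p));return
        r=cv2.minAreaRect(p*1000);print(c,name,len(p),np.round(r[0]),np.round(r[1]),round(r[2],1),np.round(np.median(W[msk],0),3))
    near=lambda q,a:(abs(u-q[0])<a)&(abs(v-q[1])<a)
    z=W[...,2]
    rect(near(reg[0],35)&(z>.085)&(z<.105),"scraper top")
    b,g,r=[im[...,i].astype(int) for i in range(3)]
    grey=(abs(r-b)<25)&(r<190)&(r>90)
    rect(near(reg[1],60)&(z>.034)&(z<.046)&grey,"board face")
    rect(near(reg[1],60)&(z>.008)&(z<.02)&(r>170),"tray floor")
    br=near(reg[1],55)&(r-b>45)&(z>.03)&(z<.06)&(r<170)
    n,l,st,ce=cv2.connectedComponentsWithStats(br.astype(np.uint8))
    for i in range(1,n):
        if st[i,4]>12: print("brown",ce[i].round(),st[i,4],np.round(np.nanmedian(W[l==i],0),3))
    for nm,q in dict(scene=dict(spool=(271,158),tape=(273,135),tin=(420,283)),side=dict(spool=(278,174),tape=(285,159),tin=(398,286)))[c].items():
        print(nm,np.round(np.nanmedian(W[q[1]-2:q[1]+3,q[0]-2:q[0]+3].reshape(-1,3),0),3))
    red=(r>120)&(g<60)&(b<80)&(u<450); print("red",np.nanmin(W[red],0).round(3),np.nanmax(W[red],0).round(3))
    tall=(z>.13)&(W[...,0]<1.2)
    # obstacles: x min by y bins
    for y in np.arange(-.6,.9,.1):
        k=(z>.10)&(abs(W[...,1]-y)<.05)&(W[...,0]>.3)&(W[...,0]<1.3)
        if k.sum()>20: print("tall y",round(y,1),"xmin",np.percentile(W[k][:,0],2).round(3),"zmax",W[k][:,2].max().round(3))
E
```

```text
slab rects
scene scraper top 623 [ 531. -133.] [90. 29.] 9.8 [ 0.529 -0.135  0.094]
scene board face 2988 [525. 202.] [221. 338.] 3.4 [0.481 0.208 0.041]
scene tray floor 1092 [536. 227.] [414. 216.] 84.1 [0.491 0.088 0.015]
brown [286. 186.] 29 [0.509 0.263 0.049]
brown [266. 191.] 45 [0.457 0.275 0.048]
brown [284. 197.] 50 [0.488 0.232 0.048]
brown [304. 207.] 42 [0.515 0.178 0.047]
brown [286. 215.] 49 [0.463 0.179 0.048]
brown [307. 232.] 66 [0.485 0.118 0.033]
spool [0.525 0.377 0.047]
tape [0.593 0.505 0.003]
tin [ 0.641 -0.116  0.009]
red [0.606 0.096 0.002] [1.097 1.016 0.188]
tall y -0.5 xmin 0.711 zmax 0.181
tall y -0.4 xmin 0.779 zmax 0.168
tall y -0.3 xmin 1.095 zmax 0.146
tall y -0.2 xmin 0.974 zmax 0.317
tall y -0.1 xmin 0.947 zmax 0.488
tall y -0.0 xmin 0.983 zmax 0.499
tall y 0.1 xmin 0.629 zmax 0.464
tall y 0.2 xmin 0.621 zmax 0.431
tall y 0.3 xmin 0.628 zmax 0.425
tall y 0.4 xmin 0.637 zmax 0.346
tall y 0.5 xmin 1.094 zmax 0.308
tall y 0.6 xmin 1.095 zmax 0.27
tall y 0.7 xmin 1.094 zmax 0.231
tall y 0.8 xmin 1.095 zmax 0.193
side scraper top 574 [ 533. -132.] [89. 
[... 302 characters left out ...]
8. 212.] 29 [0.516 0.175 0.047]
brown [279. 217.] 34 [0.465 0.175 0.047]
brown [302. 230.] 40 [0.507 0.12  0.032]
spool [0.528 0.371 0.045]
tape [0.59  0.486 0.016]
tin [ 0.64  -0.117  0.01 ]
red [0.607 0.089 0.084] [0.942 0.446 0.185]
tall y -0.5 xmin 0.698 zmax 0.297
tall y -0.4 xmin 0.779 zmax 0.276
tall y -0.3 xmin 1.097 zmax 0.211
tall y -0.2 xmin 0.98 zmax 0.423
tall y -0.1 xmin 0.949 zmax 0.552
tall y -0.0 xmin 0.989 zmax 0.537
tall y 0.1 xmin 0.634 zmax 0.52
tall y 0.2 xmin 0.63 zmax 0.504
tall y 0.3 xmin 0.633 zmax 0.484
tall y 0.4 xmin 0.641 zmax 0.466
tall y 0.5 xmin 1.096 zmax 0.447
tall y 0.6 xmin 1.096 zmax 0.431
tall y 0.7 xmin 1.096 zmax 0.412
tall y 0.8 xmin 1.096 zmax 0.395
```

```bash
python3 - <<'E'
from h import *
for c in("scene","side"):
    im,W=cloud(c);z=W[...,2];x=W[...,0];y=W[...,1]
    reg=(x>.38)&(x<.6)&(y>0)&(y<.36)
    k=reg&(z>.037)&(z<.0445)
    kk=cv2.morphologyEx(k.astype(np.uint8),cv2.MORPH_OPEN,np.ones((3,3)))
    n,l,st,ce=cv2.connectedComponentsWithStats(kk,connectivity=4);i=1+st[1:,4].argmax()
    p=W[l==i][:,:2]
    r=cv2.minAreaRect((p*1000).astype(np.float32));print(c,"face",len(p),np.round(r[0],1),np.round(r[1],1),round(r[2],2))
    k=reg&(z>.008)&(z<.02)&(y<.14);p=W[k][:,:2];r=cv2.minAreaRect((p*1000).astype(np.float32));print("floor",len(p),np.round(r[0],1),np.round(r[1],1),round(r[2],2))
    k=reg&(z>.037)&(z<.056);kk=k.astype(np.uint8);p=W[k][:,:2];r=cv2.minAreaRect((p*1000).astype(np.float32));print("all",len(p),np.round(r[0],1),np.round(r[1],1),round(r[2],2))
    # x extents of face in strips
    for yy in(.10,.14,.17,.2,.23,.26,.29):
        q=W[reg&(abs(y-yy)<.012)]; 
        h=q[(q[:,2]>.044)&(q[:,2]<.056)][:,0]; f=q[(q[:,2]>.034)&(q[:,2]<.0435)][:,0]
        print(yy,"face x",np.percentile(f,[1,99]).round(3),"rail L",np.percentile(h[h<.45],[5,50,95]).round(3) if (h<.45).any() else 0,"R",np.percentile(h[h>.52],[5,50,95]).round(3) if (h>.52).any() else 0)
    k=(z>.085)&(z<.1)&(x>.45)&(x<.65)&(y>-.25)&(y<0);r=cv2.minAreaRect((W[k][:,:2]*1000).astype(np.float32));print("scr",np.round(r[0],1),np.round(r[1],1),round(r[2],2),np.median(W[k],0))
    k=(z>.038)&(z<.05)&(x>.4)&(x<.65)&(y>-.25)&(y<0);r=cv2.minAreaRect((W[k][:,:2]*1000).astype(np.float32));print("rack",np.round(r[0],1),np.round(r[1],1),round(r[2],2),np.median(W[k],0))
E
```

```text
scene face 2749 [480.4 227.4] [115.5 223.5] 3.8
floor 1426 [505.4  64.8] [137.3 181.8] 86.1
all 4119 [480.9 185.4] [131.9 309.8] 3.81
0.1 face x [0.421 0.551] rail L [0.421 0.424 0.428] R [0.545 0.548 0.551]
0.14 face x [0.419 0.542] rail L [0.419 0.421 0.43 ] R [0.534 0.544 0.549]
0.17 face x [0.417 0.54 ] rail L [0.417 0.42  0.44 ] R [0.521 0.541 0.546]
0.2 face x [0.415 0.538] rail L [0.415 0.418 0.428] R [0.538 0.54  0.545]
0.23 face x [0.413 0.537] rail L [0.413 0.416 0.44 ] R [0.536 0.538 0.543]
0.26 face x [0.411 0.535] rail L [0.411 0.416 0.448] R [0.534 0.537 0.542]
0.29 face x [0.409 0.532] rail L [0.409 0.413 0.446] R [0.531 0.534 0.539]
scr [ 531.  -132.7] [90.2 28.3] 9.3 [ 0.52884288 -0.1343895   0.09405125]
rack [ 528.5 -132.7] [111.9  52.3] 9.01 [ 0.50760062 -0.1497993   0.04410217]
side face 2006 [481.5 229.6] [115.3 224.1] 3.63
floor 1017 [486.6  65.1] [137.6 141.3] 85.9
all 3030 [482.6 186.2] [131.  311.3] 3.68
0.1 face x [0.422 0.547] rail L [0.423 0.426 0.429] R [0.545 0.548 0.553]
0.14 face x [0.421 0.544] rail L [0.421 0.424 0.427] R [0.543 0.545 0.55 ]
0.17 face x [0.418 0.542] rail L [0.418 0.421 0.425] R [0.522 0.542 0.547]
0.2 face x [0.417 0.54 ] rail L [0.416 0.419 0.423] R [0.539 0.542 0.546]
0.23 face x [0.415 0.537] rail L [0.414 0.417 0.421] R [0.537 0.54  0.544]
0.26 face x [0.413 0.536] rail L [0.413 0.416 0.421] R [0.534 0.538 0.543]
0.29 face x [0.411 0.535] rail L [0.411 0.415 0.446] R [0.534 0.536 0.54 ]
scr [ 533.  -132.7] [89.3 29.4] 9.01 [ 0.5304733  -0.13618591  0.09416835]
rack [ 529.6 -133.1] [110.6  52.8] 8.58 [ 0.51483571 -0.14966377  0.0443178 ]
```

```bash
cat >>h.py <<'E'
from scipy.spatial.transform import Rotation as Ro
def go(x,y,z,yaw):
    s=state();R=Ro.from_quat(s["eef_rot"])
    T=Ro.from_matrix(np.array([[np.sin(np.radians(yaw)),-1,0],[0,0,0],[0,0,0]])*0+np.column_stack([-np.array([np.cos(np.radians(yaw-0)),np.sin(np.radians(yaw)),0]),[-np.sin(np.radians(yaw)),np.cos(np.radians(yaw)),0],[0,0,-1]]))
    d=R.inv().apply(np.array([x,y,z])-s["eef_pos"]);r=(R.inv()*T).as_rotvec()
    print("to",(x,y,z,yaw),"d",d.round(4),"a",r.round(4),"now",np.round(s["eef_pos"],4),"F",np.round(s["wrist_force"],2),"t",round(s["time"],2))
E
python3 -c "
from h import *
go(.47,.35,.24,9);go(.5305,-.133,.18,9)"
```

```text
to (0.47, 0.35, 0.24, 9) d [-0.3342 -0.1687 -0.0087] a [ 0.000e+00  1.000e-04 -4.809e-01] now [0.2069 0.6162 0.2313] F [-0.12  1.05  0.38] t 1.3
to (0.5305, -0.133, 0.18, 9) d [-0.5452 -0.6073  0.0513] a [ 0.000e+00  1.000e-04 -4.809e-01] now [0.2069 0.6162 0.2313] F [-0.12  1.05  0.38] t 1.3
```

```bash
python3 -m crank '[{"dx":-0.03,"dy":-0.015,"dz":-0.005,"az":-0.1,"grip":1},{"dx":-0.065,"dy":-0.033,"dz":-0.01,"az":-0.2,"grip":1},{"dx":-0.1,"dy":-0.05,"dz":-0.01,"az":-0.3,"grip":1},{"dx":-0.135,"dy":-0.068,"dz":-0.01,"az":-0.4,"grip":1},{"dx":-0.17,"dy":-0.085,"dz":-0.01,"az":-0.481,"grip":1},{"dx":-0.205,"dy":-0.103,"dz":-0.01,"az":-0.481,"grip":1},{"dx":-0.24,"dy":-0.12,"dz":-0.01,"az":-0.481,"grip":1},{"dx":-0.275,"dy":-0.138,"dz":-0.01,"az":-0.481,"grip":1},{"dx":-0.31,"dy":-0.155,"dz":-0.01,"az":-0.481,"grip":1},{"dx":-0.334,"dy":-0.169,"dz":-0.01,"az":-0.481,"grip":1}]' 60; python3 -c "
from h import *
go(.5305,-.133,.18,9)"
```

```text
to (0.5305, -0.133, 0.18, 9) d [-0.5452 -0.6073  0.0513] a [ 0.000e+00  1.000e-04 -4.809e-01] now [0.2069 0.6162 0.2313] F [-0.12  1.05  0.38] t 1.3schema error: expected keys dx, dy, dz, ax, ay, az, grip
```

```bash
python3 -m crank '[{"dx":-0.03,"dy":-0.015,"dz":-0.005,"ax":0,"ay":0,"az":-0.1,"grip":1},{"dx":-0.065,"dy":-0.033,"dz":-0.01,"ax":0,"ay":0,"az":-0.2,"grip":1},{"dx":-0.1,"dy":-0.05,"dz":-0.01,"ax":0,"ay":0,"az":-0.3,"grip":1},{"dx":-0.135,"dy":-0.068,"dz":-0.01,"ax":0,"ay":0,"az":-0.4,"grip":1},{"dx":-0.17,"dy":-0.085,"dz":-0.01,"ax":0,"ay":0,"az":-0.481,"grip":1},{"dx":-0.205,"dy":-0.103,"dz":-0.01,"ax":0,"ay":0,"az":-0.481,"grip":1},{"dx":-0.24,"dy":-0.12,"dz":-0.01,"ax":0,"ay":0,"az":-0.481,"grip":1},{"dx":-0.275,"dy":-0.138,"dz":-0.01,"ax":0,"ay":0,"az":-0.481,"grip":1},{"dx":-0.31,"dy":-0.155,"dz":-0.01,"ax":0,"ay":0,"az":-0.481,"grip":1},{"dx":-0.334,"dy":-0.169,"dz":-0.01,"ax":0,"ay":0,"az":-0.481,"grip":1}]' 60; python3 -c "
from h import *
go(.5305,-.133,.18,9)"
```

```text
time: 2.13
eef_pos: [0.4728, 0.3461, 0.2416]
eef_rot: [-0.077, 0.997, -0.0, 0.001]
wrist_force: [0.7, -0.2, -0.3]
grip_width: 0.997
gripper_force: 0.0
to (0.5305, -0.133, 0.18, 9) d [ 0.0162 -0.4823  0.0621] a [-0.001   0.0016 -0.0037] now [0.4728 0.3461 0.2416] F [ 0.68 -0.22 -0.29] t 2.13
```

```bash
python3 -m crank '[{"dx":0.001,"dy":-0.03,"dz":0,"ax":0,"ay":0,"az":0,"grip":1},{"dx":0.002,"dy":-0.07,"dz":0,"ax":0,"ay":0,"az":0,"grip":1},{"dx":0.004,"dy":-0.11,"dz":0,"ax":0,"ay":0,"az":0,"grip":1},{"dx":0.005,"dy":-0.15,"dz":0,"ax":0,"ay":0,"az":0,"grip":1},{"dx":0.006,"dy":-0.19,"dz":0,"ax":0,"ay":0,"az":0,"grip":1},{"dx":0.008,"dy":-0.23,"dz":0.01,"ax":0,"ay":0,"az":0,"grip":1},{"dx":0.009,"dy":-0.27,"dz":0.02,"ax":0,"ay":0,"az":0,"grip":1},{"dx":0.010,"dy":-0.31,"dz":0.03,"ax":0,"ay":0,"az":0,"grip":1},{"dx":0.012,"dy":-0.35,"dz":0.04,"ax":0,"ay":0,"az":0,"grip":1},{"dx":0.014,"dy":-0.385,"dz":0.05,"ax":0,"ay":0,"az":0,"grip":1}]' 60; python3 -c "
from h import *
go(.5305,-.133,.18,9)"
```

```text
time: 2.97
eef_pos: [0.5161, -0.0356, 0.1914]
eef_rot: [-0.078, 0.997, -0.0, 0.001]
wrist_force: [0.1, -0.1, 0.1]
grip_width: 1.001
gripper_force: 0.0
to (0.5305, -0.133, 0.18, 9) d [ 0.001  -0.0984  0.0114] a [-0.0003  0.0012 -0.0012] now [ 0.5161 -0.0356  0.1914] F [ 0.05 -0.07  0.14] t 2.97
```

```bash
python3 -m crank '[{"dx":0,"dy":-0.03,"dz":0,"ax":0,"ay":0,"az":0,"grip":1},{"dx":0,"dy":-0.06,"dz":0,"ax":0,"ay":0,"az":0,"grip":1},{"dx":0,"dy":-0.08,"dz":0,"ax":0,"ay":0,"az":0,"grip":1},{"dx":0,"dy":-0.095,"dz":0,"ax":0,"ay":0,"az":0,"grip":1},{"dx":0,"dy":-0.102,"dz":0,"ax":0,"ay":0,"az":0,"grip":1},{"dx":0,"dy":-0.102,"dz":0,"ax":0,"ay":0,"az":0,"grip":1},{"dx":0,"dy":-0.102,"dz":0,"ax":0,"ay":0,"az":0,"grip":1},{"dx":0,"dy":-0.102,"dz":0,"ax":0,"ay":0,"az":0,"grip":1},{"dx":0,"dy":-0.102,"dz":0,"ax":0,"ay":0,"az":0,"grip":1},{"dx":0,"dy":-0.102,"dz":0,"ax":0,"ay":0,"az":0,"grip":1}]' 60; python3 - <<'E'
from h import *
go(.5305,-.133,.064,9)
im,W=cloud("wrist",True)
m=camera_model("wrist")
def box(c,yaw,h,lx,ly):
    t=np.radians(yaw);a=np.array([np.cos(t),np.sin(t),0]);b=np.array([-a[1],a[0],0])
    return np.array([np.array([*c,h])+a*i*lx/2+b*j*ly/2 for i,j in((-1,-1),(1,-1),(1,1),(-1,1))])
for P,col in((box((.5305,-.133),9,.094,.09,.028),(0,255,0)),(box((.529,-.133),9,.044,.11,.052),(255,0,0))):
    cv2.polylines(im,[proj("wrist",P,m).round().astype(int)],True,col,1)
cv2.imwrite("pics/w1.png",im)
z=W[...,2];x=W[...,0];y=W[...,1];k=(z>.085)&(z<.1)&(x>.45)&(x<.65)&(y>-.25)&(y<0)
print(k.sum());r=cv2.minAreaRect((W[k][:,:2]*1000).astype(np.float32));print("scr",np.round(r[0],1),np.round(r[1],1),round(r[2],2))
E
```

```text
time: 3.8
eef_pos: [0.5323, -0.1321, 0.1914]
eef_rot: [-0.08, 0.997, 0.0, 0.0]
wrist_force: [-0.3, 0.0, 0.5]
grip_width: 0.999
gripper_force: 0.0
to (0.5305, -0.133, 0.064, 9) d [ 0.0019 -0.0007  0.1274] a [0.0005 0.0002 0.0022] now [ 0.5323 -0.1321  0.1914] F [-0.25  0.01  0.47] t 3.8
3392
scr [ 532.7 -132.7] [88.6 28.2] 9.75
```

View pics/w1.png

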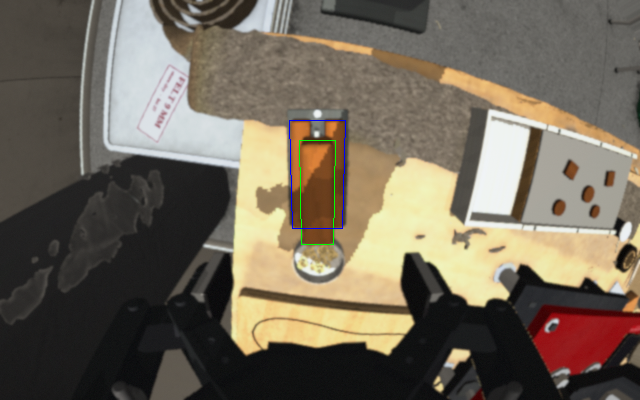

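The wrist view shows the block (around 318,192) and the rack (318,175) matching my projected outlines. The tin (318,262) is clear of the fingers. I'll descend and grip.

```bash
python3 -m crank '[{"dx":0,"dy":-0.0005,"dz":0.02,"ax":0,"ay":0,"az":0,"grip":1},{"dx":0,"dy":-0.0005,"dz":0.05,"ax":0,"ay":0,"az":0,"grip":1},{"dx":0,"dy":-0.0005,"dz":0.08,"ax":0,"ay":0,"az":0,"grip":1},{"dx":0,"dy":-0.0005,"dz":0.105,"ax":0,"ay":0,"az":0,"grip":0.6},{"dx":0,"dy":-0.0005,"dz":0.12,"ax":0,"ay":0,"az":0,"grip":0.3},{"dx":0,"dy":-0.0005,"dz":0.127,"ax":0,"ay":0,"az":0,"grip":0.1},{"dx":0,"dy":-0.0005,"dz":0.127,"ax":0,"ay":0,"az":0,"grip":0},{"dx":0,"dy":-0.0005,"dz":0.127,"ax":0,"ay":0,"az":0,"grip":-0.1},{"dx":0,"dy":-0.0005,"dz":0.127,"ax":0,"ay":0,"az":0,"grip":-0.2},{"dx":0,"dy":-0.0005,"dz":0.127,"ax":0,"ay":0,"az":0,"grip":-0.5}]' 60
python3 -m crank '[{"dx":0,"dy":0,"dz":0,"ax":0,"ay":0,"az":0,"grip":-0.8},{"dx":0,"dy":0,"dz":0,"ax":0,"ay":0,"az":0,"grip":-1},{"dx":0,"dy":0,"dz":0,"ax":0,"ay":0,"az":0,"grip":-1},{"dx":0,"dy":0,"dz":0,"ax":0,"ay":0,"az":0,"grip":-1},{"dx":0,"dy":0,"dz":0,"ax":0,"ay":0,"az":0,"grip":-1},{"dx":0,"dy":0,"dz":0,"ax":0,"ay":0,"az":0,"grip":-1},{"dx":0,"dy":0,"dz":0,"ax":0,"ay":0,"az":0,"grip":-1},{"dx":0,"dy":0,"dz":0,"ax":0,"ay":0,"az":0,"grip":-1},{"dx":0,"dy":0,"dz":0,"ax":0,"ay":0,"az":0,"grip":-1},{"dx":0,"dy":0,"dz":0,"ax":0,"ay":0,"az":0,"grip":-1}]' 60
python3 -c "
from h import *
go(.5305,-.133,.064,9)"
```

```text
time: 4.68
eef_pos: [0.5336, -0.1338, 0.0661]
eef_rot: [-0.079, 0.997, 0.0, 0.002]
wrist_force: [-1.4, 0.7, -1.5]
grip_width: 0.317
gripper_force: 59.1
time: 5.52
eef_pos: [0.5336, -0.1339, 0.066]
eef_rot: [-0.079, 0.997, 0.0, 0.002]
wrist_force: [0.2, 0.4, 6.2]
grip_width: 0.315
gripper_force: 60.0
to (0.5305, -0.133, 0.064, 9) d [0.003  0.0014 0.002 ] a [-0.0002  0.0032  0.0004] now [ 0.5336 -0.1339  0.066 ] F [0.18 0.42 6.16] t 5.52
```

```bash
python3 -m crank '[{"dx":0,"dy":0,"dz":-0.01,"ax":0,"ay":0,"az":0,"grip":-1},{"dx":0,"dy":0,"dz":-0.025,"ax":0,"ay":0,"az":0,"grip":-1},{"dx":0,"dy":0,"dz":-0.045,"ax":0,"ay":0,"az":0,"grip":-1},{"dx":0,"dy":0,"dz":-0.065,"ax":0,"ay":0,"az":0,"grip":-1},{"dx":0,"dy":0,"dz":-0.085,"ax":0,"ay":0,"az":0,"grip":-1},{"dx":0,"dy":0.01,"dz":-0.095,"ax":0,"ay":0,"az":0,"grip":-1},{"dx":0,"dy":0.03,"dz":-0.1,"ax":0,"ay":0,"az":0,"grip":-1},{"dx":0,"dy":0.06,"dz":-0.1,"ax":0,"ay":0,"az":0,"grip":-1},{"dx":0,"dy":0.09,"dz":-0.1,"ax":0,"ay":0,"az":0,"grip":-1},{"dx":0,"dy":0.12,"dz":-0.1,"ax":0,"ay":0,"az":0,"grip":-1}]' 60
python3 -c "
from h import *
go(.476,.3203,.164,3.75)"
```

```text
time: 6.35
eef_pos: [0.5126, -0.0147, 0.1647]
eef_rot: [-0.078, 0.997, -0.0, -0.0]
wrist_force: [1.6, 1.1, -2.9]
grip_width: 0.316
gripper_force: 59.4
to (0.476, 0.3203, 0.164, 3.75) d [-0.0158  0.3367  0.0007] a [-0.     -0.0001  0.0905] now [ 0.5126 -0.0147  0.1647] F [ 1.59  1.06 -2.94] t 6.35
```

```bash
python3 -m crank '[{"dx":-0.001,"dy":0.035,"dz":0,"ax":0,"ay":0,"az":0.01,"grip":-1},{"dx":-0.003,"dy":0.073,"dz":0,"ax":0,"ay":0,"az":0.02,"grip":-1},{"dx":-0.005,"dy":0.112,"dz":0,"ax":0,"ay":0,"az":0.03,"grip":-1},{"dx":-0.007,"dy":0.151,"dz":0,"ax":0,"ay":0,"az":0.04,"grip":-1},{"dx":-0.009,"dy":0.19,"dz":0,"ax":0,"ay":0,"az":0.05,"grip":-1},{"dx":-0.011,"dy":0.229,"dz":0,"ax":0,"ay":0,"az":0.06,"grip":-1},{"dx":-0.013,"dy":0.265,"dz":0,"ax":0,"ay":0,"az":0.07,"grip":-1},{"dx":-0.014,"dy":0.295,"dz":0,"ax":0,"ay":0,"az":0.08,"grip":-1},{"dx":-0.015,"dy":0.318,"dz":0,"ax":0,"ay":0,"az":0.09,"grip":-1},{"dx":-0.016,"dy":0.333,"dz":0,"ax":0,"ay":0,"az":0.0905,"grip":-1}]' 60
python3 -c "
from h import *
go(.476,.3203,.088,3.75)"
```

```text
time: 7.18
eef_pos: [0.4755, 0.3191, 0.1643]
eef_rot: [-0.035, 0.999, 0.0, -0.0]
wrist_force: [-0.0, 0.1, -2.2]
grip_width: 0.313
gripper_force: 59.4
to (0.476, 0.3203, 0.088, 3.75) d [-0.0006  0.0011  0.0763] a [ 0.0005 -0.0007  0.0046] now [0.4755 0.3191 0.1643] F [-0.03  0.09 -2.18] t 7.18
```

```bash
python3 -m crank '[{"dx":0,"dy":0,"dz":0.015,"ax":0,"ay":0,"az":0.0045,"grip":-1},{"dx":0,"dy":0.001,"dz":0.035,"ax":0,"ay":0,"az":0.0045,"grip":-1},{"dx":0,"dy":0.001,"dz":0.055,"ax":0,"ay":0,"az":0.0045,"grip":-1},{"dx":0,"dy":0.001,"dz":0.07,"ax":0,"ay":0,"az":0.0045,"grip":-1},{"dx":0,"dy":0.001,"dz":0.078,"ax":0,"ay":0,"az":0.0045,"grip":-1},{"dx":0,"dy":0.001,"dz":0.08,"ax":0,"ay":0,"az":0.0045,"grip":-1},{"dx":0,"dy":0.001,"dz":0.08,"ax":0,"ay":0,"az":0.0045,"grip":-1},{"dx":0,"dy":0.001,"dz":0.08,"ax":0,"ay":0,"az":0.0045,"grip":-1},{"dx":0,"dy":0.001,"dz":0.08,"ax":0,"ay":0,"az":0.0045,"grip":-1},{"dx":0,"dy":0.001,"dz":0.08,"ax":0,"ay":0,"az":0.0045,"grip":-1}]' 60
python3 - <<'E'
from h import *
go(.476,.3203,.084,3.75)
im,W=cloud("side");cv2.imwrite("pics/s2.png",cv2.resize(im[130:260,210:370],None,fx=4.6,fy=4.6,interpolation=cv2.INTER_CUBIC))
z=W[...,2];x=W[...,0];y=W[...,1]
k=(z>.075)&(z<.12)&(x>.42)&(x<.53)&(y>.29)&(y<.32);print(k.sum(),W[k][:,0].min(),W[k][:,0].max())
E
```

```text
time: 8.02
eef_pos: [0.4778, 0.3174, 0.0856]
eef_rot: [-0.031, 1.0, 0.001, 0.001]
wrist_force: [-0.7, -0.5, -3.2]
grip_width: 0.314
gripper_force: 59.4
to (0.476, 0.3203, 0.084, 3.75) d [0.0016 0.003  0.0016] a [ 0.0012  0.0018 -0.0034] now [0.4778 0.3174 0.0856] F [-0.69 -0.52 -3.22] t 8.02
468 0.43269611044044193 0.5239744316300233
```

View pics/s2.png

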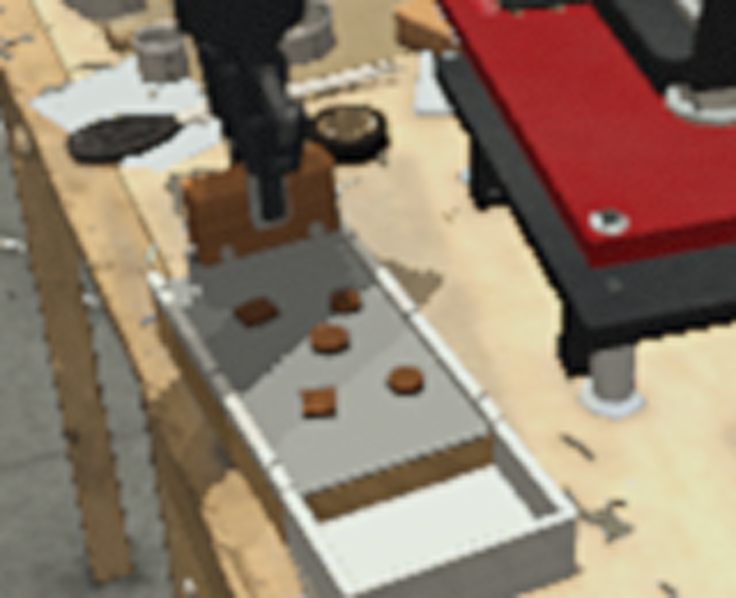

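The block is over the +y end (265,200 in the crop) and behind all five slugs. The scraper sits about 2 mm towards +x, so I'll correct that while feeling downwards.

```bash
python3 -m crank '[{"dx":0.001,"dy":0,"dz":0.001,"ax":0,"ay":0,"az":-0.003,"grip":-1},{"dx":0.002,"dy":0,"dz":0.002,"ax":0,"ay":0,"az":-0.003,"grip":-1},{"dx":0.002,"dy":0,"dz":0.0025,"ax":0,"ay":0,"az":-0.003,"grip":-1},{"dx":0.002,"dy":0,"dz":0.003,"ax":0,"ay":0,"az":-0.003,"grip":-1},{"dx":0.002,"dy":0,"dz":0.0035,"ax":0,"ay":0,"az":-0.003,"grip":-1},{"dx":0.002,"dy":0,"dz":0.004,"ax":0,"ay":0,"az":-0.003,"grip":-1},{"dx":0.002,"dy":0,"dz":0.0045,"ax":0,"ay":0,"az":-0.003,"grip":-1},{"dx":0.002,"dy":0,"dz":0.005,"ax":0,"ay":0,"az":-0.003,"grip":-1},{"dx":0.002,"dy":0,"dz":0.005,"ax":0,"ay":0,"az":-0.003,"grip":-1},{"dx":0.002,"dy":0,"dz":0.005,"ax":0,"ay":0,"az":-0.003,"grip":-1}]' 60
```

```text
time: 8.9
eef_pos: [0.4751, 0.3169, 0.0799]
eef_rot: [-0.033, 0.999, 0.0, 0.0]
wrist_force: [-3.1, -2.8, 3.8]
grip_width: 0.317
gripper_force: 60.1
```

```bash
python3 -m crank '[{"dx":0,"dy":0,"dz":0.0003,"ax":0,"ay":0,"az":0,"grip":-1},{"dx":0,"dy":0,"dz":0.0006,"ax":0,"ay":0,"az":0,"grip":-1},{"dx":0,"dy":0,"dz":0.0009,"ax":0,"ay":0,"az":0,"grip":-1},{"dx":0,"dy":0,"dz":0.0012,"ax":0,"ay":0,"az":0,"grip":-1},{"dx":0,"dy":0,"dz":0.0015,"ax":0,"ay":0,"az":0,"grip":-1},{"dx":0,"dy":0,"dz":0.0015,"ax":0,"ay":0,"az":0,"grip":-1},{"dx":0,"dy":0,"dz":0.0015,"ax":0,"ay":0,"az":0,"grip":-1},{"dx":0,"dy":0,"dz":0.0015,"ax":0,"ay":0,"az":0,"grip":-1},{"dx":0,"dy":0,"dz":0.0015,"ax":0,"ay":0,"az":0,"grip":-1},{"dx":0,"dy":0,"dz":0.0015,"ax":0,"ay":0,"az":0,"grip":-1}]' 60; python3 -c "
from h import *
go(.475,.3203,.080,3.75)"
```

```text
time: 9.73
eef_pos: [0.4751, 0.3169, 0.0798]
eef_rot: [-0.033, 0.999, 0.0, 0.0]
wrist_force: [-4.7, -3.0, 12.5]
grip_width: 0.317
gripper_force: 61.4
to (0.475, 0.3203, 0.08, 3.75) d [-0.0001  0.0034 -0.0002] a [ 0.0004  0.0002 -0.0003] now [0.4751 0.3169 0.0798] F [-4.73 -3.03 12.51] t 9.73
```

Contact at TCP z about 0.080, so the blade is out roughly 18 mm. I'll ease off about 1 mm and start the wipe.

```bash
python3 -m crank '[{"dx":0,"dy":0,"dz":-0.0005,"ax":0,"ay":0,"az":0,"grip":-1},{"dx":0,"dy":0,"dz":-0.001,"ax":0,"ay":0,"az":0,"grip":-1},{"dx":0,"dy":-0.003,"dz":-0.001,"ax":0,"ay":0,"az":0,"grip":-1},{"dx":0,"dy":-0.006,"dz":-0.001,"ax":0,"ay":0,"az":0,"grip":-1},{"dx":0,"dy":-0.01,"dz":-0.001,"ax":0,"ay":0,"az":0,"grip":-1},{"dx":0,"dy":-0.014,"dz":-0.001,"ax":0,"ay":0,"az":0,"grip":-1},{"dx":0,"dy":-0.018,"dz":-0.001,"ax":0,"ay":0,"az":0,"grip":-1},{"dx":0,"dy":-0.022,"dz":-0.001,"ax":0,"ay":0,"az":0,"grip":-1},{"dx":0,"dy":-0.026,"dz":-0.001,"ax":0,"ay":0,"az":0,"grip":-1},{"dx":0,"dy":-0.03,"dz":-0.001,"ax":0,"ay":0,"az":0,"grip":-1}]' 60; python3 -c "
from h import *
go(.481,.2285,.080,3.75)"
```

```text
time: 10.57
eef_pos: [0.4781, 0.2881, 0.0798]
eef_rot: [-0.033, 0.999, 0.001, 0.001]
wrist_force: [-0.3, 5.1, 5.2]
grip_width: 0.315
gripper_force: 60.4
to (0.481, 0.2285, 0.08, 3.75) d [ 0.001  -0.0596 -0.0003] a [ 0.0029  0.0029 -0.0001] now [0.4781 0.2881 0.0798] F [-0.26  5.1   5.16] t 10.57
```

```bash
python3 -m crank '[{"dx":0,"dy":-0.004,"dz":0,"ax":0,"ay":0,"az":0,"grip":-1},{"dx":0,"dy":-0.009,"dz":0,"ax":0,"ay":0,"az":0,"grip":-1},{"dx":0,"dy":-0.014,"dz":0,"ax":0,"ay":0,"az":0,"grip":-1},{"dx":0.001,"dy":-0.019,"dz":0,"ax":0,"ay":0,"az":0,"grip":-1},{"dx":0.001,"dy":-0.024,"dz":0,"ax":0,"ay":0,"az":0,"grip":-1},{"dx":0.001,"dy":-0.029,"dz":0,"ax":0,"ay":0,"az":0,"grip":-1},{"dx":0.001,"dy":-0.034,"dz":0,"ax":0,"ay":0,"az":0,"grip":-1},{"dx":0.001,"dy":-0.039,"dz":0,"ax":0,"ay":0,"az":0,"grip":-1},{"dx":0.001,"dy":-0.044,"dz":0,"ax":0,"ay":0,"az":0,"grip":-1},{"dx":0.001,"dy":-0.048,"dz":0,"ax":0,"ay":0,"az":0,"grip":-1}]' 60; python3 -c "
from h import *
go(.481,.2285,.080,3.75)"
```

```text
time: 11.4
eef_pos: [0.4801, 0.2399, 0.0798]
eef_rot: [-0.033, 0.999, 0.001, 0.001]
wrist_force: [-0.1, 4.9, 5.7]
grip_width: 0.318
gripper_force: 60.5
to (0.481, 0.2285, 0.08, 3.75) d [-0.0002 -0.0114 -0.0002] a [ 0.0026  0.0027 -0.0003] now [0.4801 0.2399 0.0798] F [-0.13  4.93  5.73] t 11.4
```

Steady at about 8 N net and centred, so I'll carry on.

```bash
python3 -m crank '[{"dx":0,"dy":-0.005,"dz":0,"ax":0,"ay":0,"az":0,"grip":-1},{"dx":0,"dy":-0.01,"dz":0,"ax":0,"ay":0,"az":0,"grip":-1},{"dx":0,"dy":-0.015,"dz":0,"ax":0,"ay":0,"az":0,"grip":-1},{"dx":0,"dy":-0.02,"dz":0,"ax":0,"ay":0,"az":0,"grip":-1},{"dx":0,"dy":-0.025,"dz":0,"ax":0,"ay":0,"az":0,"grip":-1},{"dx":0,"dy":-0.03,"dz":0,"ax":0,"ay":0,"az":0,"grip":-1},{"dx":0,"dy":-0.035,"dz":0,"ax":0,"ay":0,"az":0,"grip":-1},{"dx":0,"dy":-0.04,"dz":0,"ax":0,"ay":0,"az":0,"grip":-1},{"dx":0,"dy":-0.045,"dz":0,"ax":0,"ay":0,"az":0,"grip":-1},{"dx":0,"dy":-0.05,"dz":0,"ax":0,"ay":0,"az":0,"grip":-1}]' 60; python3 -c "
from h import *
go(.488,.1185,.080,3.75)"
```

```text
time: 12.23
eef_pos: [0.4832, 0.1903, 0.0798]
eef_rot: [-0.033, 0.999, 0.001, 0.001]
wrist_force: [-0.4, 5.5, 6.2]
grip_width: 0.318
gripper_force: 60.5
to (0.488, 0.1185, 0.08, 3.75) d [-0.0001 -0.0719 -0.0004] a [0.0028 0.0026 0.    ] now [0.4832 0.1903 0.0798] F [-0.36  5.51  6.17] t 12.23
```

```bash
python3 -m crank '[{"dx":0,"dy":-0.005,"dz":0,"ax":0,"ay":0,"az":0,"grip":-1},{"dx":0,"dy":-0.01,"dz":0,"ax":0,"ay":0,"az":0,"grip":-1},{"dx":0,"dy":-0.015,"dz":0,"ax":0,"ay":0,"az":0,"grip":-1},{"dx":0,"dy":-0.02,"dz":0,"ax":0,"ay":0,"az":0,"grip":-1},{"dx":0,"dy":-0.025,"dz":0,"ax":0,"ay":0,"az":0,"grip":-1},{"dx":0,"dy":-0.03,"dz":0,"ax":0,"ay":0,"az":0,"grip":-1},{"dx":0,"dy":-0.035,"dz":0,"ax":0,"ay":0,"az":0,"grip":-1},{"dx":0,"dy":-0.04,"dz":0,"ax":0,"ay":0,"az":0,"grip":-1},{"dx":0,"dy":-0.045,"dz":0,"ax":0,"ay":0,"az":0,"grip":-1},{"dx":0,"dy":-0.05,"dz":0,"ax":0,"ay":0,"az":0,"grip":-1}]' 60; python3 - <<'E'
from h import *
go(.488,.1185,.080,3.75)
im,W=cloud("side");cv2.imwrite("pics/s3.png",cv2.resize(im[150:280,230:370],None,fx=4.6,fy=4.6,interpolation=cv2.INTER_CUBIC))
E
```

```text
time: 13.07
eef_pos: [0.4865, 0.1403, 0.0798]
eef_rot: [-0.033, 0.999, 0.001, 0.001]
wrist_force: [-0.7, 5.0, 7.3]
grip_width: 0.318
gripper_force: 60.6
to (0.488, 0.1185, 0.08, 3.75) d [-0.0001 -0.0219 -0.0002] a [0.0027 0.0024 0.    ] now [0.4865 0.1403 0.0798] F [-0.74  4.96  7.28] t 13.07
```

View pics/s3.png

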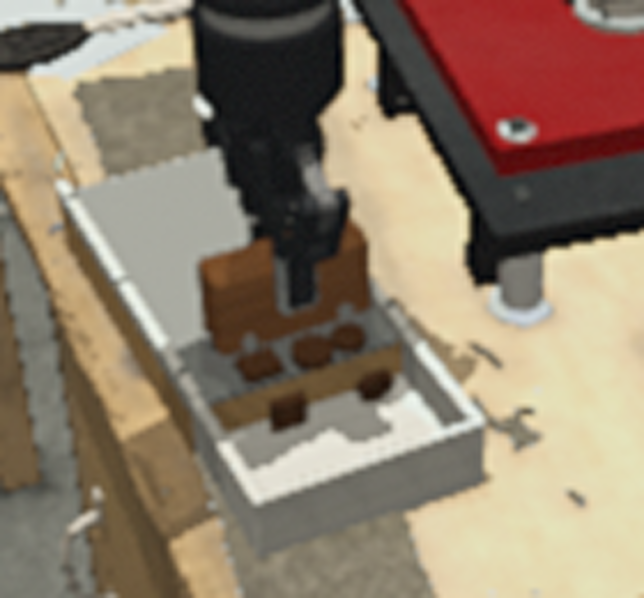

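Two slugs are in the tray (288,410 and 375,383) and three are just ahead of the blade (260,365; 312,352; 348,336). I'll finish the last 22 mm and go just past the edge.

```bash
python3 -m crank '[{"dx":0,"dy":-0.004,"dz":0,"ax":0,"ay":0,"az":0,"grip":-1},{"dx":0,"dy":-0.008,"dz":0,"ax":0,"ay":0,"az":0,"grip":-1},{"dx":0,"dy":-0.012,"dz":0,"ax":0,"ay":0,"az":0,"grip":-1},{"dx":0,"dy":-0.015,"dz":0,"ax":0,"ay":0,"az":0,"grip":-1},{"dx":0,"dy":-0.018,"dz":0,"ax":0,"ay":0,"az":0,"grip":-1},{"dx":0,"dy":-0.021,"dz":0,"ax":0,"ay":0,"az":0,"grip":-1},{"dx":0,"dy":-0.024,"dz":0,"ax":0,"ay":0,"az":0,"grip":-1},{"dx":0,"dy":-0.027,"dz":-0.0005,"ax":0,"ay":0,"az":0,"grip":-1},{"dx":0,"dy":-0.030,"dz":-0.001,"ax":0,"ay":0,"az":0,"grip":-1},{"dx":0,"dy":-0.032,"dz":-0.001,"ax":0,"ay":0,"az":0,"grip":-1}]' 60; python3 - <<'E'
from h import *
go(.488,.1185,.080,3.75)
im,W=cloud("side");cv2.imwrite("pics/s4.png",cv2.resize(im[150:280,230:370],None,fx=4.6,fy=4.6,interpolation=cv2.INTER_CUBIC))
E
```

```text
time: 13.95
eef_pos: [0.4866, 0.1053, 0.0787]
eef_rot: [-0.032, 0.999, -0.001, -0.001]
wrist_force: [0.3, -1.3, -2.9]
grip_width: 0.32
gripper_force: 59.4
to (0.488, 0.1185, 0.08, 3.75) d [-0.0022  0.0131 -0.0014] a [-0.0018 -0.0027 -0.0016] now [0.4866 0.1053 0.0787] F [ 0.3  -1.31 -2.85] t 13.95
```

View pics/s4.png

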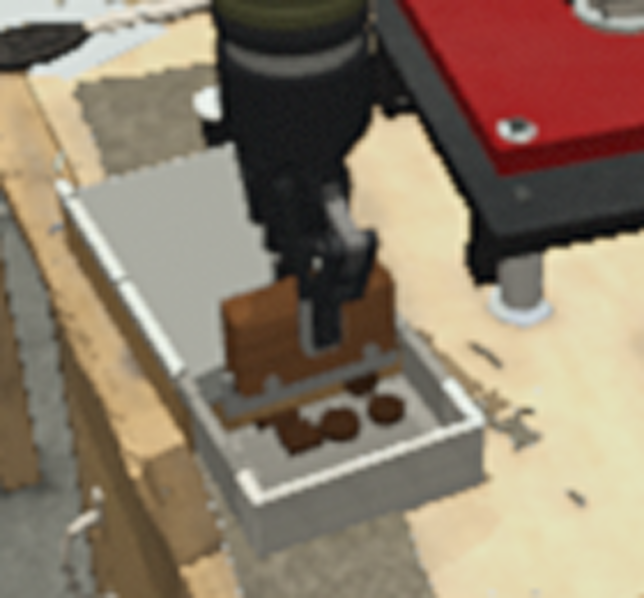

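All five are in the tray. I'll lift and return to the rack.

```bash
python3 -m crank '[{"dx":0,"dy":0,"dz":-0.012,"ax":0,"ay":0,"az":0,"grip":-1},{"dx":0,"dy":0,"dz":-0.03,"ax":0,"ay":0,"az":0,"grip":-1},{"dx":0,"dy":0,"dz":-0.055,"ax":0,"ay":0,"az":0,"grip":-1},{"dx":0,"dy":0,"dz":-0.078,"ax":0,"ay":0,"az":0,"grip":-1},{"dx":0,"dy":-0.01,"dz":-0.085,"ax":0,"ay":0,"az":0,"grip":-1},{"dx":0,"dy":-0.035,"dz":-0.085,"ax":0,"ay":0,"az":0,"grip":-1},{"dx":-0.005,"dy":-0.065,"dz":-0.085,"ax":0,"ay":0,"az":-0.02,"grip":-1},{"dx":-0.01,"dy":-0.095,"dz":-0.085,"ax":0,"ay":0,"az":-0.04,"grip":-1},{"dx":-0.015,"dy":-0.125,"dz":-0.085,"ax":0,"ay":0,"az":-0.06,"grip":-1},{"dx":-0.02,"dy":-0.15,"dz":-0.085,"ax":0,"ay":0,"az":-0.08,"grip":-1}]' 60; python3 - <<'E'
from h import *
go(.5336,-.1339,.164,9.06)
im,W=cloud("side");cv2.imwrite("pics/s5.png",np.hstack([cv2.resize(im[190:260,260:340],None,fx=5,fy=5,interpolation=cv2.INTER_CUBIC),cv2.resize(get_image("scene")[0][200:270,265:345],None,fx=5,fy=5,interpolation=cv2.INTER_CUBIC)]))
E
```

```text
time: 14.83
eef_pos: [0.5165, -0.0449, 0.1637]
eef_rot: [-0.072, 0.997, -0.001, -0.001]
wrist_force: [0.3, -0.2, -2.8]
grip_width: 0.32
gripper_force: 59.5
to (0.5336, -0.1339, 0.164, 9.06) d [-0.0041 -0.0905 -0.0003] a [-0.0011 -0.0018 -0.0141] now [ 0.5165 -0.0449  0.1637] F [ 0.33 -0.21 -2.78] t 14.83
```

View pics/s5.png

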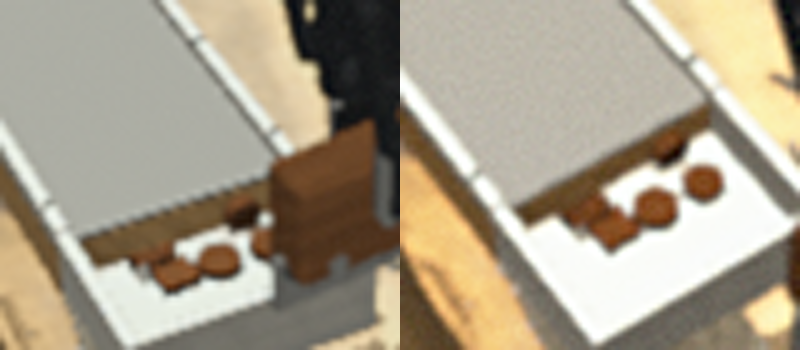

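Both views show five slugs in the tray (right: 588,210; 614,230; 657,207; 703,182; 670,150) and a clear board. Next I go above the rack.

```bash
python3 -m crank '[{"dx":-0.001,"dy":-0.025,"dz":0,"ax":0,"ay":0,"az":-0.007,"grip":-1},{"dx":-0.002,"dy":-0.05,"dz":0,"ax":0,"ay":0,"az":-0.014,"grip":-1},{"dx":-0.003,"dy":-0.07,"dz":0,"ax":0,"ay":0,"az":-0.014,"grip":-1},{"dx":-0.004,"dy":-0.083,"dz":0,"ax":0,"ay":0,"az":-0.014,"grip":-1},{"dx":-0.004,"dy":-0.09,"dz":0,"ax":0,"ay":0,"az":-0.014,"grip":-1},{"dx":-0.004,"dy":-0.0905,"dz":0,"ax":0,"ay":0,"az":-0.014,"grip":-1},{"dx":-0.004,"dy":-0.0905,"dz":0,"ax":0,"ay":0,"az":-0.014,"grip":-1},{"dx":-0.004,"dy":-0.0905,"dz":0,"ax":0,"ay":0,"az":-0.014,"grip":-1},{"dx":-0.004,"dy":-0.0905,"dz":0,"ax":0,"ay":0,"az":-0.014,"grip":-1},{"dx":-0.004,"dy":-0.0905,"dz":0,"ax":0,"ay":0,"az":-0.014,"grip":-1}]' 60; python3 -c "
from h import *
go(.5336,-.1339,.09,9.06)"
```

```text
time: 15.77
eef_pos: [0.5345, -0.1289, 0.1648]
eef_rot: [-0.08, 0.997, 0.0, 0.0]
wrist_force: [0.2, 0.1, -3.6]
grip_width: 0.317
gripper_force: 59.9
to (0.5336, -0.1339, 0.09, 9.06) d [ 0.0017 -0.0048  0.0747] a [0.0005 0.     0.0029] now [ 0.5345 -0.1289  0.1648] F [ 0.2   0.11 -3.56] t 15.77
```

```bash
python3 -m crank '[{"dx":0.0005,"dy":-0.003,"dz":0.015,"ax":0,"ay":0,"az":0.003,"grip":-1},{"dx":0.0015,"dy":-0.0048,"dz":0.035,"ax":0,"ay":0,"az":0.003,"grip":-1},{"dx":0.0015,"dy":-0.0048,"dz":0.055,"ax":0,"ay":0,"az":0.003,"grip":-1},{"dx":0.0015,"dy":-0.0048,"dz":0.068,"ax":0,"ay":0,"az":0.003,"grip":-1},{"dx":0.0015,"dy":-0.0048,"dz":0.072,"ax":0,"ay":0,"az":0.003,"grip":-1},{"dx":0.0015,"dy":-0.0048,"dz":0.072,"ax":0,"ay":0,"az":0.003,"grip":-1},{"dx":0.0015,"dy":-0.0048,"dz":0.072,"ax":0,"ay":0,"az":0.003,"grip":-1},{"dx":0.0015,"dy":-0.0048,"dz":0.072,"ax":0,"ay":0,"az":0.003,"grip":-1},{"dx":0.0015,"dy":-0.0048,"dz":0.072,"ax":0,"ay":0,"az":0.003,"grip":-1},{"dx":0.0015,"dy":-0.0048,"dz":0.072,"ax":0,"ay":0,"az":0.003,"grip":-1}]' 60; python3 -c "
from h import *
go(.5336,-.1339,.066,9.06)"
```

```text
time: 16.6
eef_pos: [0.5345, -0.1351, 0.0938]
eef_rot: [-0.078, 0.997, -0.0, 0.001]
wrist_force: [-0.9, -0.2, -2.2]
grip_width: 0.317
gripper_force: 59.8
to (0.5336, -0.1339, 0.066, 9.06) d [0.0007 0.0014 0.0278] a [-0.0002  0.0017 -0.0019] now [ 0.5345 -0.1351  0.0938] F [-0.87 -0.23 -2.24] t 16.6
```

```bash
python3 -m crank '[{"dx":0.0005,"dy":0.001,"dz":0.003,"ax":0,"ay":0,"az":-0.002,"grip":-1},{"dx":0.0005,"dy":0.001,"dz":0.007,"ax":0,"ay":0,"az":-0.002,"grip":-1},{"dx":0.0005,"dy":0.001,"dz":0.011,"ax":0,"ay":0,"az":-0.002,"grip":-1},{"dx":0.0005,"dy":0.001,"dz":0.015,"ax":0,"ay":0,"az":-0.002,"grip":-1},{"dx":0.0005,"dy":0.001,"dz":0.019,"ax":0,"ay":0,"az":-0.002,"grip":-1},{"dx":0.0005,"dy":0.001,"dz":0.022,"ax":0,"ay":0,"az":-0.002,"grip":-1},{"dx":0.0005,"dy":0.001,"dz":0.024,"ax":0,"ay":0,"az":-0.002,"grip":-1},{"dx":0.0005,"dy":0.001,"dz":0.026,"ax":0,"ay":0,"az":-0.002,"grip":-1},{"dx":0.0005,"dy":0.001,"dz":0.027,"ax":0,"ay":0,"az":-0.002,"grip":-1},{"dx":0.0005,"dy":0.001,"dz":0.027,"ax":0,"ay":0,"az":-0.002,"grip":-1}]' 60; python3 -c "
from h import *
go(.5336,-.1339,.066,9.06)"
```

```text
time: 17.43
eef_pos: [0.5333, -0.1343, 0.0662]
eef_rot: [-0.079, 0.997, 0.0, 0.0]
wrist_force: [-1.3, 0.3, -0.0]
grip_width: 0.315
gripper_force: 60.2
to (0.5336, -0.1339, 0.066, 9.06) d [-0.0004  0.0003  0.0002] a [ 0.0001  0.0003 -0.0001] now [ 0.5333 -0.1343  0.0662] F [-1.25  0.33 -0.02] t 17.43
```

```bash
python3 -m crank '[{"dx":0,"dy":0,"dz":0.0004,"ax":0,"ay":0,"az":0,"grip":-1},{"dx":0,"dy":0,"dz":0.0006,"ax":0,"ay":0,"az":0,"grip":-1},{"dx":0,"dy":0,"dz":0.0006,"ax":0,"ay":0,"az":0,"grip":-0.38},{"dx":0,"dy":0,"dz":0.0006,"ax":0,"ay":0,"az":0,"grip":-0.3},{"dx":0,"dy":0,"dz":0.0006,"ax":0,"ay":0,"az":0,"grip":-0.2},{"dx":0,"dy":0,"dz":0.0006,"ax":0,"ay":0,"az":0,"grip":0},{"dx":0,"dy":0,"dz":0.0006,"ax":0,"ay":0,"az":0,"grip":0.3},{"dx":0,"dy":0,"dz":0.0006,"ax":0,"ay":0,"az":0,"grip":0.6},{"dx":0,"dy":0,"dz":0.0006,"ax":0,"ay":0,"az":0,"grip":0.6},{"dx":0,"dy":0,"dz":0.0006,"ax":0,"ay":0,"az":0,"grip":0.6}]' 20
python3 -m crank '[{"dx":0,"dy":0,"dz":-0.005,"ax":0,"ay":0,"az":0,"grip":0.6},{"dx":0,"dy":0,"dz":-0.015,"ax":0,"ay":0,"az":0,"grip":0.6},{"dx":0,"dy":0,"dz":-0.03,"ax":0,"ay":0,"az":0,"grip":0.6},{"dx":0,"dy":0,"dz":-0.05,"ax":0,"ay":0,"az":0,"grip":0.6},{"dx":0,"dy":0,"dz":-0.075,"ax":0,"ay":0,"az":0,"grip":0.6},{"dx":0,"dy":0,"dz":-0.1,"ax":0,"ay":0,"az":0,"grip":0.6},{"dx":0,"dy":0,"dz":-0.125,"ax":0,"ay":0,"az":0,"grip":0.6},{"dx":0,"dy":0,"dz":-0.14,"ax":0,"ay":0,"az":0,"grip":0.6},{"dx":0,"dy":0,"dz":-0.14,"ax":0,"ay":0,"az":0,"grip":0.6},{"dx":0,"dy":0,"dz":-0.14,"ax":0,"ay":0,"az":0,"grip":0.6}]' 20
python3 - <<'E'
from h import *
go(.5336,-.1339,.2,9.06)
for c in ("scene","side"):
    im,W=cloud(c);z=W[...,2];x=W[...,0];y=W[...,1]
    k=(z>.08)&(z<.105)&(x>.45)&(x<.65)&(y>-.2)&(y<-.07);r=cv2.minAreaRect((W[k][:,:2]*1000).astype(np.float32));print("scr",np.round(r[0],1),np.round(r[1],1),round(r[2],2),np.median(W[k],0))
cv2.imwrite("pics/s6.png",cv2.resize(im[150:350,250:430],None,fx=3,fy=3,interpolation=cv2.INTER_CUBIC))
E
```

```text
time: 18.27
eef_pos: [0.5332, -0.1342, 0.0652]
eef_rot: [-0.079, 0.997, 0.0, 0.0]
wrist_force: [-0.1, -0.3, 0.2]
grip_width: 0.794
gripper_force: 0.0
time: 19.1
eef_pos: [0.5338, -0.1344, 0.2067]
eef_rot: [-0.079, 0.997, -0.0, 0.001]
wrist_force: [0.3, -0.1, -0.0]
grip_width: 0.801
gripper_force: 0.0
to (0.5336, -0.1339, 0.2, 9.06) d [0.0001 0.0005 0.0067] a [-0.0003  0.0029 -0.    ] now [ 0.5338 -0.1344  0.2067] F [ 0.32 -0.09 -0.03] t 19.1
scr [ 532.2 -135.2] [91.3 28.7] 9.64 [ 0.5277023  -0.13756947  0.09377982]
scr [ 533.3 -135.4] [90.2 28.8] 9.07 [ 0.52991378 -0.14030769  0.09374978]
```

View pics/s6.png

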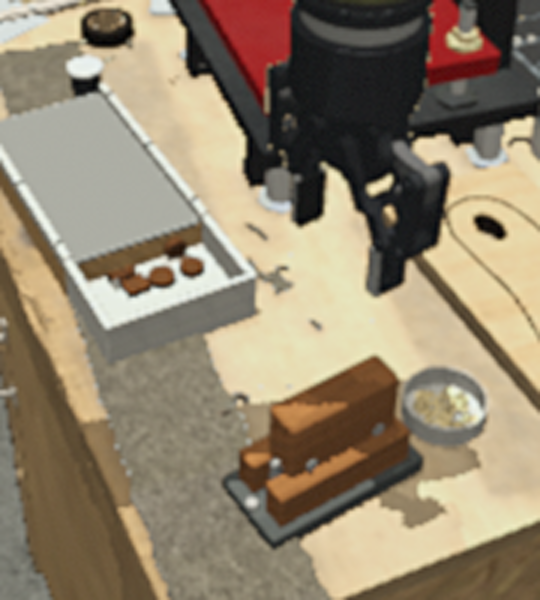

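The scraper stands upright on its rack (335,440) with its top at 94 mm. The slugs are in the tray (160,270), and the spool, tin and tape stand where they were.

```bash
python3 -c "
from cell import *
print(close_job())"
```

```text
the job is handed in; nothing more can be done
None
```

I wiped all five slugs into the catch tray with the blade pressing at roughly 8–10 N, set the scraper back upright on its rack about 2.5 mm off its original position, left the spool, tin and tape alone, and handed the job in at about 19 s; the judge's verdict was not shown.

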